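Change the filter cartridge in the kitchen's water station

ROBOT

A 6-joint arm with a two-finger parallel gripper is mounted at the origin on the work surface. World frame = base frame: x ahead of the robot, y to its left, z up, the work surface at z = 0. Lengths are in m, angles in rad, forces in N, time in s.
With the tool pointing down it reaches from about 0.325 to 0.9 m from the base axis. Payload 6.1 kg.
Tool frame: the origin (TCP) lies midway between the tips of the shut fingers; the grasp point (between the pads) lies 19 mm behind it; x points along the fingers, y is the direction in which the jaws open and shut, and the axes are right-handed (so a half turn about x gives the same grasp; the last joint's range is limited). The gripper opens to 85 mm and grips with 20 to 120 N. Pads are 22 mm wide; open, the fingers measure 114 mm over their backs; the gripper's body (76 mm by 85 mm) begins 54 mm behind the grasp point. The pads swing forward as they close: fully open they stand 13 mm farther back than shut.
Start: joints at [1.198, 0.22, 1.526, -0, 1.395, -0.126], TCP at [0.153, 0.606, 0.231] pointing down, gripper open.
Joint ranges: [-2.98, 2.98], [-0.91, 2.08], [0.09, 2.57], [-1.24, 4.39], [0.2, 2.65], [-2.68, 2.68]. Speed limits (rad/s): [2.57, 2.57, 3.01, 3.14, 3.14, 3.14].

INTERFACE

Orientations are given as [roll, pitch, yaw] about the fixed x, y, z axes, in that order (R = Rz(yaw) Ry(pitch) Rx(roll)).
In Python, from plant import movep, move_l, set_joints, gripper_to, hold, inverse_kinematics, observe, get_image, get_calibration, Unreachable, job_done gives the robot as it stands. Calls block until the motion is done:
- movep(position, orientation): joint-space move of the TCP to a pose.
- move_l(position, feed=0.15, rotation=None, max_force=None): straight line of the TCP; rotation=None keeps the orientation; feed is the mean speed in m/s. With max_force (N) it stops when the force on the tool has changed by that much, and returns True; else False.
- set_joints(angles): joint-space move.
- gripper_to(opening, f_grip=None): finger opening in m; f_grip is the grip in N (None keeps the last); returns when the fingers have stopped.
- hold(seconds).
- inverse_kinematics(position, orientation): joint angles nearest the present ones, or None.
- observe(): the state.
- get_image(name): name is "scene" or "side" or "wrist"; returns (picture, depth): 384x512x3 uint8, red, green, blue; 384x512 float32, m along the optical axis (not along the pixel's ray), 0 where there is no reading.
- get_calibration(name): a dict with "intrinsics" (3x3 intrinsics, pixels), "world_from_camera" (4x4, takes a point from camera to world coordinates). Camera axes: x right, y down, z forward; pixel columns grow to the right and rows downward; lengths in m; the calibration is good to about 2 mm. A picture is of the moment at which its call begins: read the wrist's pose just before it. get_calibration takes no time and is no camera call; for the wrist camera it gives the pose at the moment of the call.
A pose or a line that the arm cannot do raises Unreachable and nothing moves.
- job_done(): hands the job in, once; it reports no verdict.
The state is a dict: "time_s": time; "q": joint angles; "joint_velocities": joint speeds; "joint_torque": joint torques, N m; "eef_pos": TCP position; "tcp_rot": TCP orientation; "ft_force": force on the tool from outside, world axes, zero at the start; "torque": the same for the moment, N m; "opening": finger opening in m.
Only numpy, scipy, OpenCV 4.12 (cv2) and the standard library are available. Lean on these libraries where they do the work, as an engineer would, in place of code of your own. Each camera call takes 0.05 s, during which the arm holds its last target.

TASK

Change the filter cartridge in the water station: press the spent one down until its push-push catch lets go and it pops up, then lift it out and stand it upright in the metal tray. Put the fresh cartridge, which stands on the table, into the empty bay and press it down until the catch keeps it down at the height the old one had. Press slowly and by feel, only as far as the catch's end stop and never leaning hard on it, and leave the mug, the oil bottle and the sugar jar where they are.

Things in the scene. Friction and masses are not known exactly. Their poses are not given: they have to be found in the camera images.
- station: The water station, fixed: low steel box, black deck on its left part, 180 mm deep (its x), 300 mm wide (its y, -240 to +60 mm), deck 130 mm above the table. Origin: on the table below the centre of the filter bay; z up; at yaw 0 its front (-x) faces the robot. At its right end (y -240 to -130, x -30 to +90 mm) a spout column and a clear tank rise to 252 mm; the rest of the deck is bare.
- spout (a point): Underside of the spout's nozzle, 202 mm above the table, 128 mm in front of the bay's centre and 185 mm to its right (station's x and y); the spout arm runs from there back to the column at heights up to 248 mm. Below it a drip tray 18 mm high, 110 x 110 mm, juts out of the station's front; the mug stands on it.
- bay_mouth (a point): Centre of the filter bay's mouth, at deck height (130 mm); axes as the station's. The bay is a straight vertical shaft, 44 mm along x by 60 mm along y, with a 5 mm wide 45-degree chamfer round its mouth. Its floor is the sprung platform.
- platform: Sprung plate 38 x 54 mm in the bay, on which the cartridge's foot rests; origin: centre of its top face, 76 mm below the deck when held, 55 mm below it when up. The push-push catch that holds it lets go, or takes hold, only when the plate is pressed past the held point to the catch's end stop and then allowed back up; stopped short of that, the plate returns to where it was (held, or up).
- catch (a joint): Height of the platform in m: about +0.001 = held, +0.022 = popped up, less than 0 = pressed past. The end stop lies 7 to 18 mm below held, unlike from station to station and unseen: it is felt. A push takes 3 to 9 N on the way (a short jolt where the catch starts to turn), then climbs about 5 N per mm. A steady 12 N means it has changed over; 30 N breaks it. Unloaded, the plate rises within 0.5 s.
- spent: The spent filter cartridge, at first held down in the bay: upright white plastic block 40 mm (its x) by 56 mm (its y), 84 mm high, with a grey push pad 28 x 44 mm, 8 mm high, on top: 92 mm in all; 0.18 to 0.35 kg. Origin: centre of its underside; z up; same after a half turn. Held, its top is 16 mm above the deck; popped up, 37 mm, so that 29 mm of the block's sides can be gripped.
- fresh: The fresh filter cartridge, of exactly the same shape and size as the spent one, standing upright on the table to the left of the station. Origin: centre of its underside; z up.
- tray: An open aluminium tray fixed on the table, 140 mm (its x) by 110 mm (its y), 40 mm high, walls and floor 4 mm thick. Origin: centre of its underside; z up.
- mug: White mug, 76 mm across and 90 mm high, on the station's drip tray under the spout. Origin: centre of its underside. To be left alone.
- oil: Amber oil bottle, 60 mm across and 200 mm high, on the table at the left. Origin: centre of its underside. To be left alone.
- sugar: Glass jar with a metal lid, 72 mm across and 100 mm high, on the table beyond the station. Origin: centre of its underside. To be left alone.

How it is judged:
By the outcome, as a careful person would: the job done as asked, in the order asked, and still so for the second after the job is handed in, with the robot touching nothing.
It also fails if it takes over 72 s, if anything falls off the work surface, if the arm or the gripper's body presses on something with over 40 N, if the wrist force passes 120 N, or if a joint passes its speed limit or range.

## Working session

There is one attempt and no reset: what is moved stays moved. The work goes in short steps, each a Python script; the robot and the scene stay as the last script left them, time stands still between calls to the robot, and variables do not carry over. Pictures are saved under pics/ and viewed, and the job is handed in when it is done.

```bash
mkdir -p pics; ls; python3 - <<'E'
from plant import *
import cv2,numpy as np
s=observe();print(s)
for n in("scene","side","wrist"):
    c=get_calibration(n);print(n,c)
    im,d=get_image(n);cv2.imwrite(f"pics/{n}0.png",im[:,:,::-1]);np.savez(f"pics/{n}0.npz",im=im,d=d,K=c["intrinsics"],T=c["world_from_camera"])
E
```

```text
pics
{'time_s': 0.0, 'q': array([ 1.19793105e+00,  2.21278774e-01,  1.52759565e+00,  1.49951230e-06,
        1.39468753e+00, -1.26086703e-01]), 'joint_velocities': array([ 0.00089108, -0.0004883 , -0.00094018,  0.00101564,  0.00087829,
        0.00291384]), 'joint_torque': array([-5.23689087e-04, -4.96917772e+01, -3.89386117e+01, -4.26443239e-04,
        1.13711500e-02,  2.84416262e-05]), 'eef_pos': array([0.15245177, 0.60550589, 0.2301748 ]), 'tcp_rot': array([-1.69763243,  1.56882703, -1.94441127]), 'ft_force': array([-0.199417  ,  0.32703395, -0.79471206]), 'torque': array([ 0.00347611,  0.07115794, -0.0366609 ]), 'opening': 0.08532477144702882}
scene {'intrinsics': array([[446.80045678,   0.        , 258.27584431],
       [  0.        , 446.80045678, 189.86844816],
       [  0.        ,   0.        ,   1.        ]]), 'world_from_camera': array([[ 0.43572773,  0.67352665, -0.59707889,  1.30931623],
       [ 0.8999232 , -0.33832092,  0.27509486, -0.26660734],
       [-0.01672056, -0.65719161, -0.75353806,  1.05576425],
       [ 0.        ,  0.        ,  0.        ,  1.        ]])}

[... 184 characters left out ...]
om_camera': array([[ 0.99874078, -0.03646241,  0.03445777,  0.52941039],
       [-0.05012118, -0.69548842,  0.71678708, -0.62923399],
       [-0.0021708 , -0.71761156, -0.69644019,  0.82276299],
       [ 0.        ,  0.        ,  0.        ,  1.        ]])}
wrist {'intrinsics': array([[284.67982244,   0.        , 257.83070455],
       [  0.        , 284.67982244, 192.03810169],
       [  0.        ,   0.        ,   1.        ]]), 'world_from_camera': array([[ 0.24356498,  0.9271358 ,  0.28477237,  0.08014356],
       [ 0.96988285, -0.23227373, -0.07332246,  0.62480481],
       [-0.00183474,  0.29405462, -0.95578686,  0.37209995],
       [ 0.        ,  0.        ,  0.        ,  1.        ]])}
```

View pics/scene0.png

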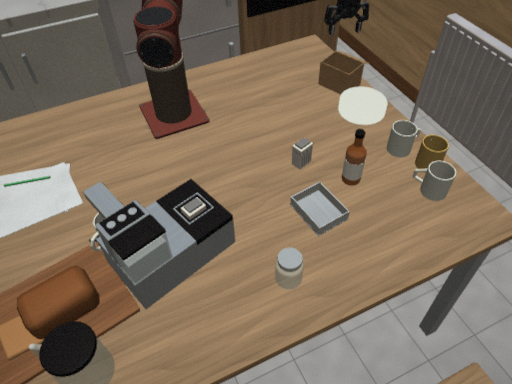

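View pics/side0.png

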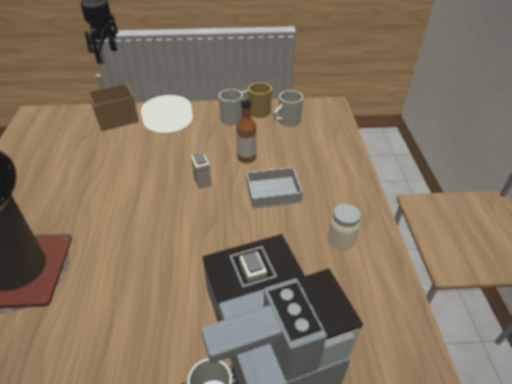

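View pics/wrist0.png

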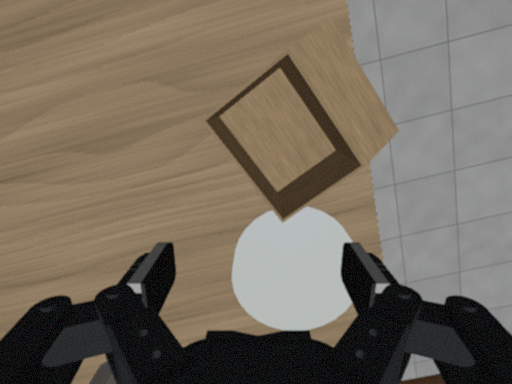

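```bash
cat > h.py <<'E'
import numpy as np,cv2
def load(n):
    z=np.load(f"pics/{n}.npz");return z["im"],z["d"],z["K"],z["T"]
def dep(n,u,v):
    im,d,K,T=load(n);z=np.median(d[v-1:v+2,u-1:u+2]);p=np.array([(u-K[0,2])/K[0,0]*z,(v-K[1,2])/K[1,1]*z,z,1]);return (T@p)[:3]
def cast(n,u,v,h):
    im,d,K,T=load(n);r=T[:3,:3]@np.array([(u-K[0,2])/K[0,0],(v-K[1,2])/K[1,1],1]);o=T[:3,3];return o+r*(h-o[2])/r[2]
def snap(n,name):
    from plant import get_image,get_calibration
    c=get_calibration(n);im,d=get_image(n)
    cv2.imwrite(f"pics/{name}.png",im[:,:,::-1]);np.savez(f"pics/{name}.npz",im=im,d=d,K=c["intrinsics"],T=c["world_from_camera"])
E
python3 - <<'E'
from h import *
np.set_printoptions(precision=4,suppress=True)
for nm,n,u,v in [("pad","scene0",193,208),("pad","side0",253,264),("fresh","scene0",302,144),("fresh","side0",201,160),("tray","scene0",319,206),("tray","side0",275,187),("sugar","scene0",290,257),("sugar","side0",346,215),("oilcap","scene0",360,134),("oilcap","side0",247,105),("deck","scene0",215,225),("table","scene0",240,150)]:
    print(nm,n,dep(n,u,v))
im=load("scene0")[0][120:300,80:380];cv2.imwrite("pics/c1.png",cv2.resize(im[:,:,::-1],None,fx=2.6,fy=2.6,interpolation=3))
im=load("side0")[0][130:384,170:370];cv2.imwrite("pics/c2.png",cv2.resize(im[:,:,::-1],None,fx=2.3,fy=2.3,interpolation=3))
E
```

```text
pad scene0 [ 0.5684 -0.1147  0.146 ]
pad side0 [ 0.5573 -0.1217  0.1459]
fresh scene0 [0.4385 0.289  0.0954]
fresh side0 [0.4353 0.2802 0.0915]
tray scene0 [0.619  0.2512 0.0078]
tray side0 [0.641  0.255  0.0036]
sugar scene0 [0.7894 0.0556 0.1014]
sugar side0 [0.7871 0.0452 0.0993]
oilcap scene0 [0.5729 0.3941 0.2016]
oilcap side0 [0.5678 0.3881 0.1946]
deck scene0 [ 0.6361 -0.0814  0.1331]
table scene0 [0.284  0.1412 0.0013]
```

View pics/c1.png

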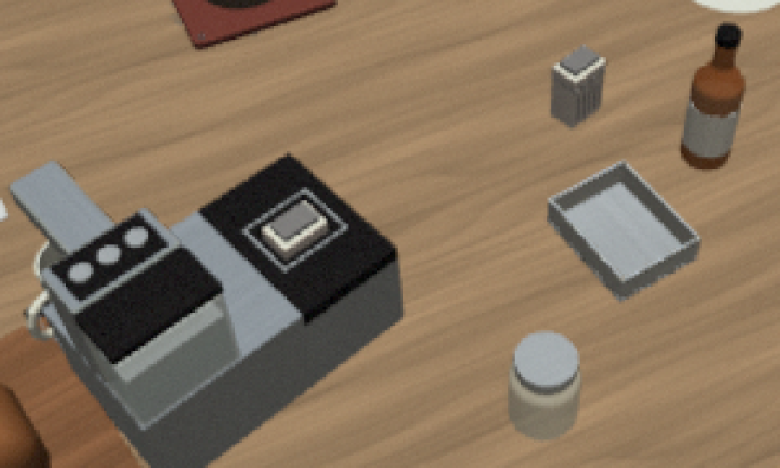

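View pics/c2.png

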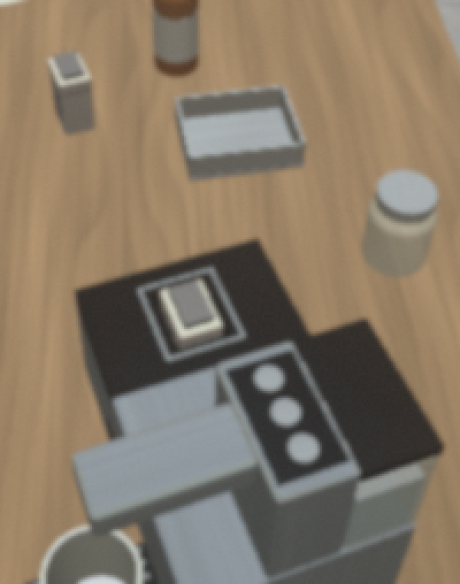

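```bash
python3 - <<'E'
from plant import *
from h import *
import math
movep([0.50,0.08,0.36],[0,math.pi/2,0.0]); 
s=observe();print(s["time_s"],s["eef_pos"],s["q"],s["ft_force"])
snap("wrist","w1")
E
```

```text
2.4417 [0.49987575 0.0806622  0.35978423] [ 3.97389020e-03 -1.19972077e-01  1.64276308e+00  2.25243886e-04
  1.61918818e+00 -1.56773349e+00] [ 0.15260774  1.05469244 -0.59512929]
```

View pics/w1.png

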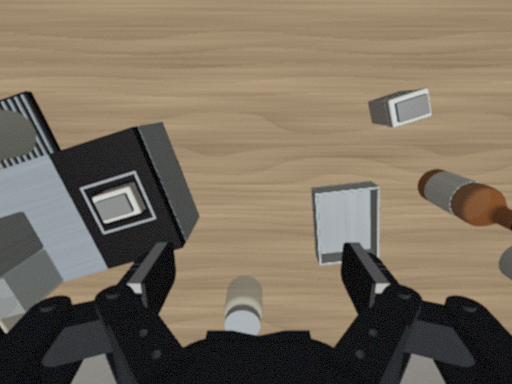

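```bash
cat >> h.py <<'E'
def rect(n,mask,h):
    cs,_=cv2.findContours(mask.astype(np.uint8),cv2.RETR_EXTERNAL,cv2.CHAIN_APPROX_NONE)
    c=max(cs,key=cv2.contourArea).reshape(-1,2)
    P=np.array([cast(n,u,v,h)[:2] for u,v in c])
    (cx,cy),(w,hh),a=cv2.minAreaRect((P*1000).astype(np.float32))
    # long-axis direction
    ang=a if w>hh else a+90
    return np.array([cx,cy])/1000,sorted([w,hh]),(ang+90)%180-90
E
python3 - <<'E'
from h import *
im,d,K,T=load("w1")
cv2.imwrite("pics/c3.png",cv2.resize(im[140:260,60:200,::-1],None,fx=4.5,fy=4.5,interpolation=0))
cv2.imwrite("pics/c4.png",cv2.resize(im[70:150,350:450,::-1],None,fx=6,fy=6,interpolation=0))
hsv=cv2.cvtColor(im,cv2.COLOR_RGB2HSV)
for (u,v) in [(118,205),(97,190),(137,212),(118,187),(410,107),(385,110),(395,119),(347,215),(347,185),(315,220),(375,220)]:print(u,v,im[v,u],hsv[v,u],dep("w1",u,v))
E
```

```text
118 205 [140 141 140] [ 60   2 141] [ 0.55319161 -0.1043031   0.14501925]
97 190 [31 30 31] [150   8  31] [ 0.53736835 -0.1384764   0.12856639]
137 212 [203 207 200] [ 47   9 207] [ 0.5662746  -0.08399928  0.13680901]
118 187 [77 79 75] [45 13 79] [ 0.5350406  -0.11266023  0.12168508]
410 107 [146 147 147] [ 90   2 147] [0.42817173 0.29141964 0.09144306]
385 110 [91 90 86] [24 14 91] [0.43259589 0.26718103 0.0687417 ]
395 119 [205 211 209] [ 80   7 211] [0.44465701 0.27691887 0.08308263]
347 215 [167 173 177] [102  14 177] [0.62303539 0.24890584 0.00395394]
347 185 [87 89 85] [45 11 89] [0.56301413 0.24155742 0.0096963 ]
315 220 [83 83 80] [30  9 83] [0.62223056 0.18376685 0.03030587]
375 220 [73 74 71] [40 10 74] [0.62160271 0.29045221 0.03140288]
```

View pics/c3.png

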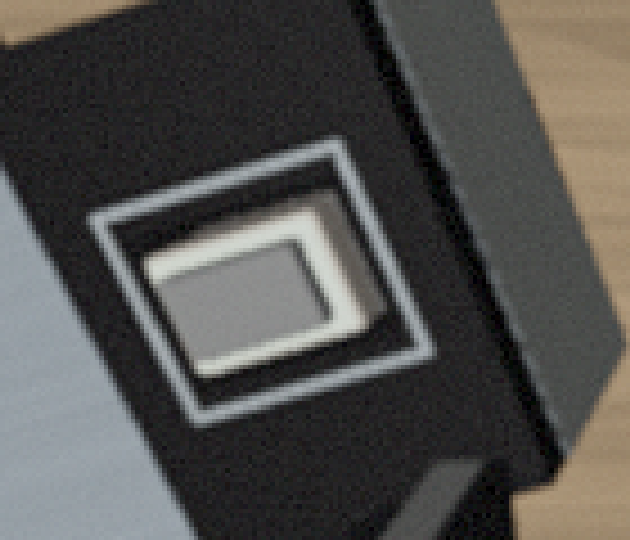

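View pics/c4.png

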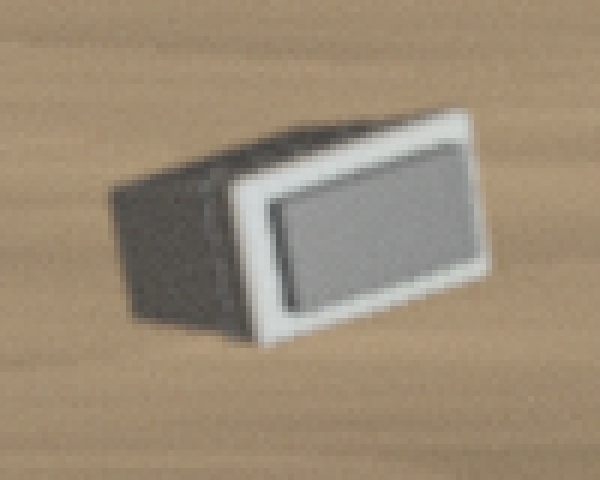

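```bash
python3 - <<'E'
from h import *
im,d,K,T=load("w1")
g=im.min(2).astype(int); sat=im.max(2).astype(int)-g
def win(m,u0,u1,v0,v1):
    o=np.zeros_like(m);o[v0:v1,u0:u1]=m[v0:v1,u0:u1];return o
m=win((g>165)&(sat<30),350,450,70,150);print("fresh rim",rect("w1",m,0.084))
m=win((g>125)&(g<162)&(sat<12),350,450,70,150);print("fresh pad",rect("w1",m,0.092))
m=win((g>165)&(sat<30),85,150,175,232);print("spent rim",rect("w1",m,0.138))
m=win((g>115)&(g<162)&(sat<12),92,138,190,220);print("spent pad",rect("w1",m,0.146))
# bay frame
m=win((g>90),77,158,168,238);n,l=cv2.connectedComponents(m.astype(np.uint8))
sz=[(np.ptp(np.where(l==i)[1]),i) for i in range(1,n)];print(sorted(sz)[-4:])
i=max(sz)[1];print("frame",rect("w1",l==i,0.130))
m=win((g>60)&(sat<25),308,384,178,270);print("tray",rect("w1",m,0.04))
cs=cv2.findContours(m.astype(np.uint8),0,1)[0];print(cv2.boundingRect(max(cs,key=cv2.contourArea)))
E
```

```text
fresh rim (array([0.42930603, 0.29523199]), [38.80540466308594, 54.32035827636719], -72.20917320251465)
fresh pad (array([0.42853149, 0.29532574]), [27.749467849731445, 41.73469924926758], -71.4860897064209)
spent rim (array([ 0.55574811, -0.1101918 ]), [38.814170837402344, 54.0340576171875], -73.00590515136719)
spent pad (array([ 0.55474316, -0.10947757]), [27.797449111938477, 46.44785690307617], -72.79748725891113)
[(np.int64(3), 3), (np.int64(14), 10), (np.int64(49), 4), (np.int64(77), 2)]
frame (array([ 0.55596783, -0.11150468]), [73.99200439453125, 84.01498413085938], -72.85675621032715)
tray (array([0.63710797, 0.23830095]), [114.9190673828125, 172.93807983398438], 7.113945960998535)
(311, 181, 69, 89)
```

```bash
python3 - <<'E'
from h import *
np.set_printoptions(precision=4,suppress=True)
C=[cast("scene0",80+a/2.6,120+b/2.6,h) for a,b,h in [(549,203,.04),(625,162,.04),(698,238,.04),(622,280,.04)]]
print(np.array(C),np.mean(C,0));print([np.linalg.norm(C[i]-C[i-1]) for i in range(4)])
C=[cast("w1",a,b,.04) for a,b in [(312,188),(379,182),(380,260),(320,264)]]
print(np.array(C),np.mean(C,0));print([np.linalg.norm(C[i]-C[i-1]) for i in range(4)])
E
```

```text
[[0.5773 0.1773 0.04  ]
 [0.562  0.287  0.04  ]
 [0.6958 0.3004 0.04  ]
 [0.7077 0.1956 0.04  ]] [0.6357 0.2401 0.04  ]
[np.float64(0.13168436687514673), np.float64(0.11081556189867815), np.float64(0.13440278715390913), np.float64(0.10552720330203201)]
[[0.5599 0.1731 0.04  ]
 [0.5492 0.2849 0.04  ]
 [0.697  0.3055 0.04  ]
 [0.7055 0.1962 0.04  ]] [0.6279 0.2399 0.04  ]
[np.float64(0.14740968043782354), np.float64(0.11235880210197262), np.float64(0.14920606388633575), np.float64(0.10964631432369605)]
```

```bash
python3 - <<'E'
from plant import *
from h import *
import math
Y=math.radians(17.1)
movep([0.556,-0.111,0.23],[0,math.pi/2,Y]); 
s=observe();print(s["time_s"],s["eef_pos"],s["q"],s["ft_force"])
snap("wrist","w2")
im,d,K,T=load("w2")
g=im.min(2).astype(int); sat=im.max(2).astype(int)-g
for (u,v) in [(258,205),(258,215)]:print(im[v,u],dep("w2",u,v))
cv2.imwrite("pics/c5.png",cv2.resize(im[:,:,::-1],None,fx=1.5,fy=1.5))
E
```

```text
3.4333 [ 0.55639188 -0.11028446  0.23068849] [-3.35009450e-01  8.29036357e-02  1.68130940e+00  5.37252720e-04
  1.37671972e+00 -2.20421922e+00] [-0.20978297 -1.34935911  0.51909394]
[165 166 166] [ 0.5628774  -0.10751839  0.14519256]
[99 98 93] [ 0.5786397  -0.10264215  0.12665342]
```

View pics/c5.png

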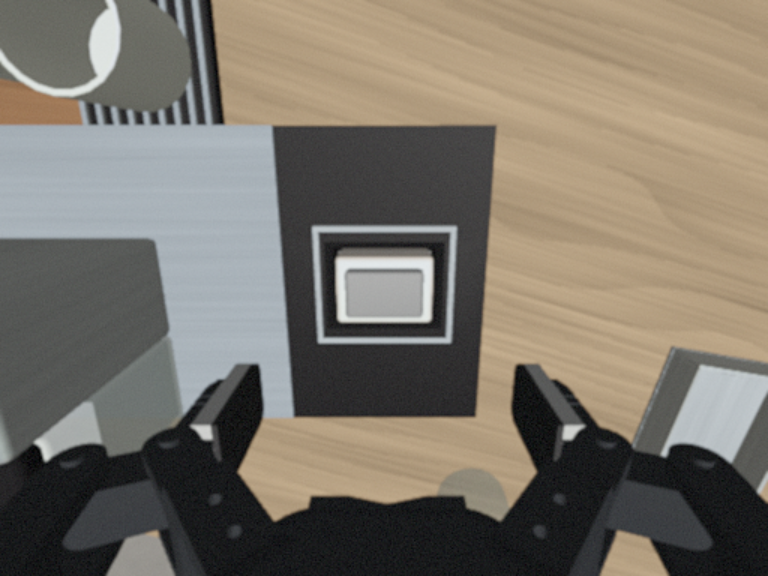

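```bash
python3 - <<'E'
from plant import *
from h import *
import math
im,d,K,T=load("w2")
g=im.min(2).astype(int); sat=im.max(2).astype(int)-g
def win(m,u0,u1,v0,v1):
    o=np.zeros_like(m);o[v0:v1,u0:u1]=m[v0:v1,u0:u1];return o
m=win(g>95,204,310,145,233)
n,l=cv2.connectedComponents(m.astype(np.uint8));i=max(range(1,n),key=lambda i:np.ptp(np.where(l==i)[1]))
F=rect("w2",l==i,0.130);print("frame",F)
print("pad",rect("w2",win((g>140)&(g<185)&(sat<12),226,286,178,214),0.146))
print("rim",rect("w2",win((g>190),220,292,160,220),0.138))
E
```

```text
frame (array([ 0.55568121, -0.11167006]), [72.40498352050781, 83.60916900634766], -72.86608123779297)
pad (array([ 0.5548736 , -0.11180091]), [28.0657958984375, 43.19746017456055], -72.86581230163574)
rim (array([ 0.55534015, -0.1117307 ]), [37.03530502319336, 53.816062927246094], -72.86577987670898)
```

```bash
cat > press.py <<'E'
from plant import *
import numpy as np
def log(t):
    s=observe();print(t,round(s["time_s"],2),np.round(s["eef_pos"],4),"F",np.round(s["ft_force"],1),"op",round(s["opening"],4));return s
def press(x,y,ztop,zmin,base):
    r=move_l([x,y,zmin],feed=0.009,max_force=13); s=log(f"stop {r}")
    for k in range(14):
        f=s["ft_force"][2]-base
        if f>=12.0: 
            hold(0.15); s=log("steady"); f=s["ft_force"][2]-base
            if f>=12.0: return True
        z=observe()["eef_pos"][2]
        if z<zmin: return False
        move_l([x,y,z_cmd(s,z)],feed=0.005); s=log("step")
    return False
def z_cmd(s,z):
    return z-0.0004
E
python3 - <<'E'
from press import *
x,y=0.5552,-0.1117
gripper_to(0.0,40)
move_l([x,y,0.156],feed=0.12); hold(0.1)
b=log("above")["ft_force"][2]
import press
ok=press.press(x,y,0.146,0.124,b);print(ok)
E
```

```text
above 5.12 [ 0.556  -0.112   0.1573] F [-0.4 -0.1  0.3] op 0.0002
stop True 7.69 [ 0.5559 -0.1119  0.1319] F [-3.   1.5  7.8] op 0.0003
step 8.04 [ 0.5558 -0.1119  0.133 ] F [-2.9  1.   8.7] op 0.0
step 8.41 [ 0.5558 -0.1119  0.134 ] F [-1.9  1.5  8. ] op -0.0003
step 8.78 [ 0.5557 -0.1119  0.1351] F [-2.1  0.8  7.1] op -0.0002
step 9.13 [ 0.5557 -0.1119  0.1361] F [-2.1  0.9  8.1] op -0.0003
step 9.48 [ 0.5557 -0.1118  0.1371] F [-2.9  0.6  8.4] op -0.0003
step 9.83 [ 0.5557 -0.1118  0.1381] F [-2.   1.1  7.3] op -0.0003
step 10.18 [ 0.5557 -0.1119  0.139 ] F [-1.7 -0.1  7.2] op -0.0
step 10.51 [ 0.5557 -0.1118  0.1399] F [-2.6 -0.3  7.9] op -0.0001
step 10.84 [ 0.5557 -0.1118  0.1408] F [-2.8  0.5  6.5] op -0.0
step 11.17 [ 0.5556 -0.1118  0.1416] F [-2.3  0.5  6.6] op 0.0002
step 11.48 [ 0.5556 -0.1118  0.1424] F [-2.   0.5  6.1] op -0.0002
step 11.8 [ 0.5556 -0.1118  0.1432] F [-2.7  0.7  6.6] op 0.0002
step 12.11 [ 0.5556 -0.1118  0.144 ] F [-1.6  1.2  6.2] op 0.0002
step 12.42 [ 0.5556 -0.1118  0.1448] F [-2.7  0.7  6.1] op 0.0001
False
```

```bash
cat > press.py <<'E'
from plant import *
import numpy as np
def log(t):
    s=observe();print(t,round(s["time_s"],2),np.round(s["eef_pos"],4),"F",np.round(s["ft_force"],1),"op",round(s["opening"],4));return s
def press(x,y,z0,zmin,base):
    z=z0
    while z>zmin:
        z-=0.001
        move_l([x,y,z],feed=0.010); s=log("z%.4f"%z)
        f=s["ft_force"][2]-base
        if f>=10.5:
            hold(0.15); f=log("  steady")["ft_force"][2]-base
            if f>=12.0: hold(0.15); f=log("  steady2")["ft_force"][2]-base
            if f>=12.0: return True
    return False
E
python3 - <<'E'
import press
from press import *
x,y=0.5552,-0.1117
move_l([x,y,0.134],feed=0.012,max_force=9); s=log("down")
z=min(0.134, s["eef_pos"][2]-0.0013) if s["eef_pos"][2]<0.137 else s["eef_pos"][2]-0.0013
print(press.press(x,y,z,0.122,0.3))
E
```

```text
down 13.37 [ 0.5557 -0.1119  0.1354] F [-2.9  0.7  7.8] op -0.0001Traceback (most recent call last):
  File "<stdin>", line 6, in <module>
AttributeError: 'function' object has no attribute 'press'
```

```bash
python3 - <<'E'
from press import *
x,y=0.5552,-0.1117
print(press(x,y,0.134,0.122,0.3))
E
```

```text
z0.1330 13.62 [ 0.5557 -0.1119  0.1343] F [-2.9  0.1  7.2] op 0.0
z0.1320 13.87 [ 0.5557 -0.1119  0.1334] F [-2.8  0.7  7.9] op -0.0003
z0.1310 14.12 [ 0.5557 -0.1119  0.1324] F [-2.4  0.3  7.1] op 0.0003
z0.1300 14.37 [ 0.5559 -0.1119  0.1318] F [-3.1  0.3  9.2] op 0.0
z0.1290 14.62 [ 0.5563 -0.1119  0.1315] F [-3.5  1.  12.8] op 0.0002
  steady 14.77 [ 0.5562 -0.1119  0.1315] F [-4.5  1.4 12.6] op 0.0003
  steady2 14.92 [ 0.5563 -0.1119  0.1315] F [-4.7  2.1 13.2] op -0.0001
True
```

```bash
python3 - <<'E'
from press import *
from h import *
x,y=0.5552,-0.1117
move_l([x,y,0.235],feed=0.13); log("up"); gripper_to(0.085)
snap("wrist","w3"); log("")
im=load("w3")[0];cv2.imwrite("pics/c6.png",cv2.resize(im[100:300,150:370,::-1],None,fx=3,fy=3))
for v in (185,195,205):print(dep("w3",255,v))
E
```

```text
up 15.88 [ 0.5546 -0.1115  0.2337] F [ 0.6  1.3 -1.4] op -0.0001
 16.72 [ 0.5552 -0.1117  0.235 ] F [-0.4  0.1  0.1] op 0.0848
[ 0.54307518 -0.11722449  0.15870688]
[ 0.54878957 -0.11540557  0.16608178]
[ 0.55659689 -0.113019    0.16631324]
```

View pics/c6.png

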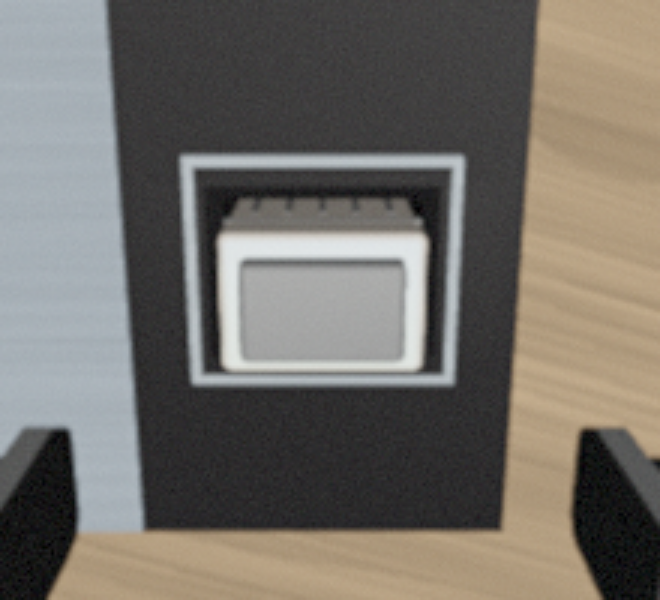

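```bash
python3 - <<'E'
from press import *
from h import *
import math
x,y=0.5552,-0.1117
move_l([x,y,0.1315],feed=0.10); log("at")
gripper_to(0.045,60); s=log("grip")
move_l([x,y,0.1515],feed=0.06); log("l1")
move_l([x,y,0.245],feed=0.12); log("lifted")
snap("side","s1")
im=load("s1")[0];cv2.imwrite("pics/c7.png",im[:,:,::-1])
E
```

```text
at 17.9 [ 0.5558 -0.1119  0.1324] F [ 0.2 -0.6  1.3] op 0.0851
grip 18.28 [ 0.5557 -0.1119  0.1323] F [-0.4 -0.4  3.3] op 0.0551
l1 18.77 [ 0.5552 -0.1117  0.1517] F [-0.4  0.  -3.7] op 0.0546
lifted 19.7 [ 0.5546 -0.1115  0.2439] F [ 0.3  0.8 -3.1] op 0.055
```

View pics/c7.png

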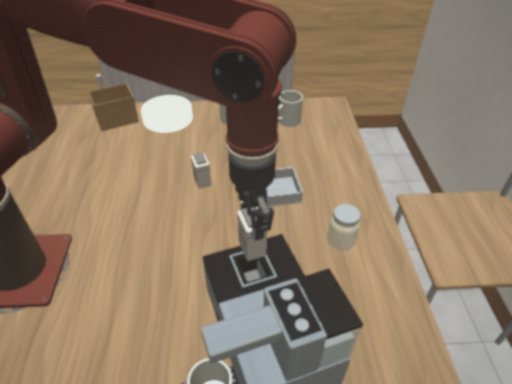

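```bash
python3 - <<'E'
from press import *
from h import *
import math
movep([0.633,0.240,0.20],[0,math.pi/2,math.radians(7.5)]); log("over tray")
move_l([0.633,0.240,0.075],feed=0.15); log("near")
r=move_l([0.633,0.240,0.054],feed=0.02,max_force=4); log(r)
E
```

```text
over tray 21.11 [0.6333 0.2387 0.2001] F [-0.3 -0.4 -3.2] op 0.0553
near 22.09 [0.6341 0.2401 0.0764] F [ 0.4 -0.2 -2.4] op 0.0548
True 22.78 [0.633  0.2399 0.0617] F [-0.7 -0.5  3.8] op 0.055
```

```bash
python3 - <<'E'
from press import *
from h import *
import math
gripper_to(0.085); log("rel")
move_l([0.633,0.240,0.17],feed=0.15); snap("wrist","w4")
movep([0.429,0.295,0.18],[0,math.pi/2,math.radians(17.8)]); s=log("over fresh"); print(s["q"])
snap("wrist","w5")
im,d,K,T=load("w5")
g=im.min(2).astype(int); sat=im.max(2).astype(int)-g
def win(m,u0,u1,v0,v1):
    o=np.zeros_like(m);o[v0:v1,u0:u1]=m[v0:v1,u0:u1];return o
print("rim",rect("w5",win((g>165)&(sat<30),190,330,120,250),0.084))
print("pad",rect("w5",win((g>125)&(g<185)&(sat<12),190,330,120,250),0.092))
cv2.imwrite("pics/c8.png",np.hstack([cv2.resize(load(n)[0][:,:,::-1],(400,300)) for n in("w4","w5")]))
E
```

```text
rel 23.19 [0.6313 0.2396 0.0598] F [ 0.3 -0.8  0.1] op 0.085
over fresh 24.98 [0.43   0.295  0.1801] F [-0.3 -0.6 -0.3] op 0.085
[ 4.50261524e-01  1.46741794e-02  1.84963440e+00 -4.17197220e-04
  1.27631118e+00 -1.43067169e+00]
rim (array([0.42876126, 0.29607593]), [36.62977600097656, 53.682960510253906], -72.17573547363281)
pad (array([0.427832  , 0.29780856]), [31.137489318847656, 48.833961486816406], -72.17571067810059)
```

View pics/c8.png

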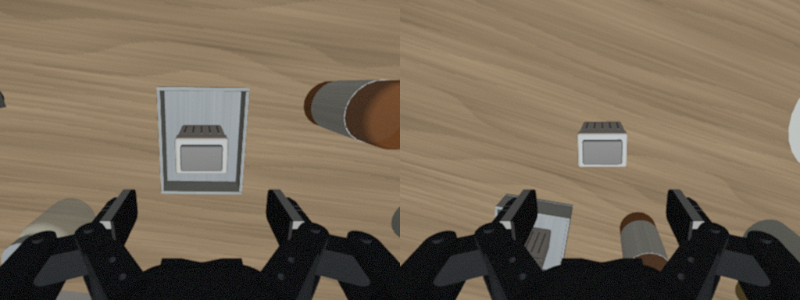

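```bash
python3 - <<'E'
from press import *
from h import *
import math
x,y=0.4287,0.2960
move_l([x,y,0.0573],feed=0.12,rotation=[0,math.pi/2,math.radians(17.8)]); log("at")
gripper_to(0.045,60); s=log("grip")
move_l([x,y,0.10],feed=0.10)
move_l([x,y,0.22],feed=0.15); log("lifted")
movep([0.5555,-0.1117,0.225],[0,math.pi/2,math.radians(17.13)]); hold(0.2);log("over bay")
snap("wrist","w6");snap("side","s6");snap("scene","sc6")
a=load("w6")[0];cv2.imwrite("pics/c9.png",np.hstack([cv2.resize(a[:,:,::-1],(400,300)),cv2.resize(load("side" and "s6")[0][150:300,150:350,::-1],(400,300))]))
E
```

```text
at 26.21 [0.4294 0.2963 0.0581] F [ 0.2 -0.3  0. ] op 0.0852
grip 26.59 [0.4295 0.2962 0.0583] F [ 0.7 -1.8  5.6] op 0.0548
lifted 28.12 [0.428  0.2956 0.2186] F [ 0.5 -0.6 -3.2] op 0.0551
over bay 29.89 [ 0.5556 -0.1106  0.2251] F [ 1.  -0.3 -3.4] op 0.0547
```

View pics/c9.png

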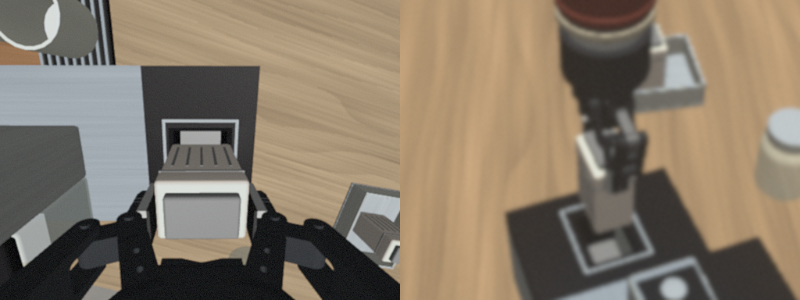

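```bash
python3 - <<'E'
from press import *
x,y=0.5555,-0.1117
r=move_l([x,y,0.193],feed=0.12); log("above mouth")
r=move_l([x,y,0.133],feed=0.04,max_force=7); s=log(("in",r))
if s["eef_pos"][2]<0.137:
    gripper_to(0.085); log("rel")
    move_l([x,y,0.21],feed=0.15)
    from h import *
    snap("wrist","w7")
    im=load("w7")[0];cv2.imwrite("pics/c10.png",cv2.resize(im[:,:,::-1],(640,480)))
    for v in (205,215,225):print(dep("w7",256,v))
E
```

```text
above mouth 30.46 [ 0.555  -0.1115  0.1923] F [ 0.2  0.1 -2.9] op 0.0548
('in', False) 32.11 [ 0.5557 -0.1118  0.1334] F [-1.6  0.8 -0.5] op 0.055
rel 32.52 [ 0.5557 -0.1118  0.1333] F [-0.3 -0.3  0. ] op 0.0849
[ 0.54733904 -0.11465838  0.16623627]
[ 0.55440065 -0.11249065  0.16624549]
[ 0.56160121 -0.11028001  0.1662984 ]
```

View pics/c10.png

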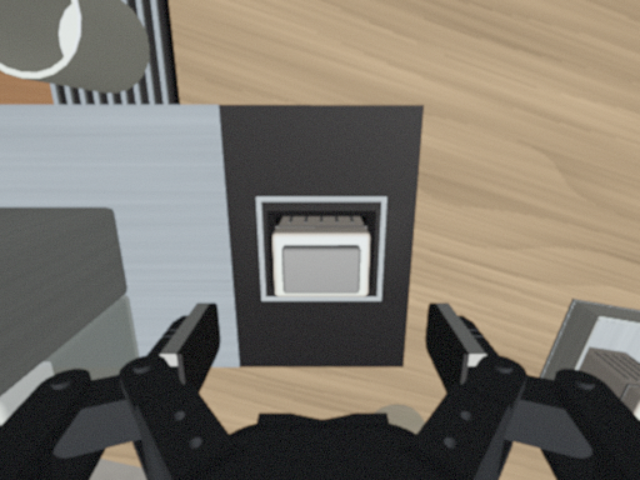

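```bash
python3 - <<'E'
from press import *
x,y=0.5555,-0.1117
gripper_to(0.0,40)
move_l([x,y,0.172],feed=0.1); hold(0.15); b=log("above")["ft_force"][2]
z=0.1345
for i in range(4):
    r=move_l([x,y,z],feed=0.012,max_force=9); s=log(("down",r))
    if not r or s["ft_force"][2]-b>11: break
if r: z=s["eef_pos"][2]-0.0015
print(press(x,y,z,0.122,b))
E
```

```text
above 34.68 [ 0.5561 -0.1119  0.1729] F [ 0.3 -0.4  0.9] op 0.0
('down', False) 37.96 [ 0.5558 -0.1118  0.1351] F [-1.4  0.7  7.1] op 0.0001
z0.1335 38.21 [ 0.5558 -0.1118  0.1341] F [-1.3  0.2  7.5] op -0.0003
z0.1325 38.46 [ 0.5559 -0.1118  0.1332] F [-1.9  0.4  9.1] op -0.0001
z0.1315 38.71 [ 0.5561 -0.1119  0.1328] F [-2.5  1.  11.9] op -0.0
  steady 38.86 [ 0.5561 -0.1119  0.1328] F [-2.5  1.  10.8] op 0.0
z0.1305 39.11 [ 0.5564 -0.1119  0.1325] F [-3.5  1.5 14.3] op -0.0002
  steady 39.26 [ 0.5564 -0.1119  0.1325] F [-2.6  0.9 13.5] op 0.0002
  steady2 39.41 [ 0.5564 -0.1119  0.1325] F [-5.   1.2 13.5] op -0.0001
True
```

```bash
python3 - <<'E'
from press import *
x,y=0.5555,-0.1117
move_l([x,y,0.150],feed=0.03); log("back"); move_l([x,y,0.235],feed=0.12); gripper_to(0.085); hold(0.3); log("up")
from h import *
snap("wrist","w8");snap("scene","sc8");snap("side","s8")
a=[load(n)[0][:,:,::-1] for n in("w8","sc8")]
cv2.imwrite("pics/c11.png",np.hstack([cv2.resize(i,(400,300)) for i in a]))
for v in (190,196,202):print(dep("w8",256,v))
E
```

```text
back 40.21 [ 0.5551 -0.1116  0.1493] F [-0.4 -0.3  0. ] op 0.0004
up 42.15 [ 0.5555 -0.1117  0.235 ] F [ 0.2 -0.1 -0. ] op 0.085
[ 0.55095375 -0.11413626  0.14528106]
[ 0.55611363 -0.1125532   0.14514524]
[ 0.56138038 -0.11093798  0.14490845]
```

View pics/c11.png

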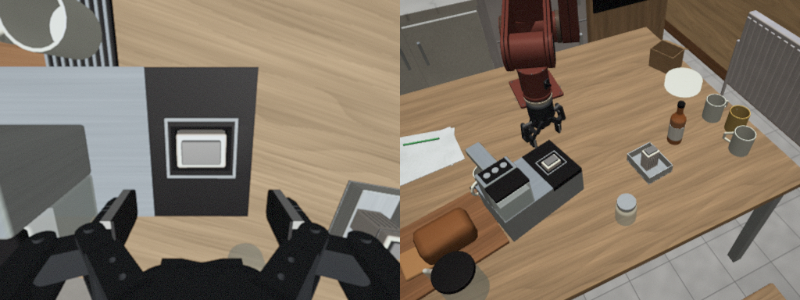

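Fresh pad reads 0.145 m, the same as the old one did. The spent cartridge stands in the tray, and the mug, bottle and jar haven't moved. The arm is clear of everything, so I'm handing in.

```bash
python3 -c "
from plant import *
job_done();print(observe()['time_s'])"
```

```text
the job is handed in; nothing more can be done
the job is handed in; nothing more can be done
```

The filter cartridge is changed and the job is handed in, with the robot clock at about 42 s of the 72 s allowed.

- **Spent cartridge:** I pressed it to the catch's end stop, about 14 mm below held, with a steady 12–13 N. It popped up, with the pad top measured at 0.166 m. I lifted it out and stood it in the tray. The wrist picture after release and the final scene picture both show it upright there.
- **Fresh cartridge:** I gripped it by its sides and lowered it into the bay, with no resistance beyond the plate's. I then pressed with shut fingers until it held about 13 N (14.3 N was the highest reading), and let it rise slowly.
- **Last check:** The fresh pad top measures 0.145 m, the same as the spent one at the start and against 0.146 m nominal, so the catch is holding it. The gripper is open and clear, with about 0 N on the tool. In the pictures the mug, oil bottle and sugar jar stand where they were; I compared them by eye and did not re-measure them.

**First press:** the first try at pressing the spent cartridge stopped early when its 13 N force limit tripped. My correction steps then backed the tool off, because the arm under load sat about 1.3 mm above its target. I pressed again in 1 mm steps to the end stop, and the catch let go.

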